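Isolate, then hold the terminal cover on its sprung seal

TASK

First switch the isolator off by flipping its toggle away from the robot. Then lift the grey plastic terminal cover and press its open rim squarely and centrally on the rubber seal frame of the junction box, clear of the worktop, with a steady push of about 7 N (the sprung frame goes about half way in, never to its end stop), so that a colleague can put the screws in. Finish while still gripping and pressing it; do not press on the seal before the power is off, and leave the screwdriver, tamper and cup where they are.

Things in the scene. Friction and masses are not known exactly. Their poses are not given: they have to be found in the camera images.
- toggle (a joint): The isolator's toggle lever, rad. 0 = on: it leans 0.6 rad from vertical towards the isolator's -x side (the robot's side). 1.2 = off: it leans 0.6 rad to the +x side. Over-centre: it falls by itself to whichever end is nearer (the middle is 0.6); it takes under 1 N at its tip.
- toggle_tip (a point): A point in the middle of the black grip of the toggle, 62 mm from its hinge; the grip is 20 mm thick and ends 12 mm beyond. The hinge is 55 mm above the worktop and its axis is the isolator's y.
- isolator: Grey switch block, 90 (x) x 70 (y) x 57 mm high, fixed to the worktop; origin at the centre of its underside, z up, x pointing away from the robot, to within about 0.25 rad. The toggle stands on the middle of its top.
- junction_box: Grey steel box, 80 (x) x 100 (y) x 100 mm high, fixed to the worktop (screw lugs to 64 mm either side); origin at the centre of its underside, z up. Its open front faces its -x, towards the robot to within about 0.25 rad; its side walls are 4 mm thick. It and the isolator stand side by side in either order.
- frame_face (a point): Centre of the front face of the black square seal frame that stands out 24 mm from the junction box's open front: 72 x 72 mm outside, 40 x 40 mm window, 8 mm thick, its centre 55 mm above the worktop. Axes as the junction box's; the frame moves along +x when pressed.
- seal_frame (a joint): How far the seal frame is pushed into the junction box, m. 0 = out, 0.020 = end stop. Spring 700 N per m from zero, so 0.010 means 7 N.
- cover_centre (a point): Centre (30 mm above its underside) of the loose terminal cover: a grey plastic cap 45 (x) x 56 (y) x 60 mm (z), 0.12 to 0.26 kg, standing upright on the worktop. Its +x face is the open rim (walls 5 mm), 22.5 mm ahead of the centre, and looks away from the robot to within 0.5 rad; its closed -x face has four screw heads. Its two flat sides (y, 56 mm apart) are the ones to grip.
- cover: The same terminal cover; origin at the centre of its underside, axes as above.
- screwdriver: Bystander: screwdriver with black handle, lying on the worktop on the robot's right; origin under its middle.
- tamper: Bystander: coffee tamper, 58 mm across, 99 mm tall, standing on the robot's left; origin at its underside.
- white_cup: Bystander: white cup, 72 mm tall, standing behind the two boxes; origin at its underside.
Not all that is in view belongs to the job. Leave any yellow look-alike of the cover alone.

How it is judged:
By the outcome, as a careful person would: the job done as asked, in the order asked, and still so for the second after the job is handed in, while the arm keeps its last pose, push and grip.
It also fails if it takes over 43 s, if anything falls off the work surface, if the arm or the gripper's body presses on something with over 40 N, if the wrist force passes 120 N, or if a joint passes its speed limit or range.

ROBOT

A 7-joint arm with a two-finger parallel gripper is mounted at the origin on a cart in front of the work surface, level with it; the furniture and walls round the work are solid. World frame = base frame: x ahead of the robot, y to its left, z up, the work surface at z = 0. Lengths are in m, angles in rad, forces in N, time in s.
With the tool pointing down it reaches from about 0.4 to 0.875 m from the base axis. Payload 19.3 kg.
Tool frame: the origin (TCP) lies at the very end of the fingers, on their centre line; the grasp point (between the pads) lies 19 mm behind it; z points along the fingers, y is the direction in which the jaws open and shut (so a half turn about z gives the same grasp; the last joint's range is limited). The gripper opens to 85 mm and grips with 20 to 120 N. Pads are 22 mm wide; open, the fingers measure 114 mm over their backs; the gripper's body (76 mm by 85 mm) begins 54 mm behind the grasp point. The pads swing forward as they close: fully open they stand 13 mm farther back than shut.
Start: joints at [-1.36, 0.521, -0.036, 1.599, 0.021, 1.021, -0.113], TCP at [0.173, 0.601, 0.231] pointing down, gripper open.
Joint ranges: [-2.91, 2.91], [-0.3, 2.13], [-1.5, 1.42], [0.17, 2.43], [-1.26, 4.41], [0.16, 1.93], [-2.52, 2.52]. Speed limits (rad/s): [1.89, 1.89, 2.39, 2.39, 3.01, 3.01, 3.01].

INTERFACE

Orientations are given as [roll, pitch, yaw] about the fixed x, y, z axes, in that order (R = Rz(yaw) Ry(pitch) Rx(roll)).
In Python, from workcell import bot gives the robot as it stands.
- The arm moves only by the tool carry_out, never from a script. Its argument "targets" is a list of rows, each a list of 7 numbers: the shift along the tool's x, y, z in mm, then the turn, a rotation vector about the tool's x, y, z in units of 6 degrees (1.0 is 6 degrees), then the closure in counts, from 0 (fully open) to 255 (shut). A call has 1 to 5 rows; each row shifts and turns the commanded pose from where the row before left it, along the tool's axes as they then stand; what a row does not reach is not made up. A row lasts 1/12 s, in which the tool goes at most 41.7 mm and 7.16 degrees, less where a joint would pass 70% of its speed; a pose out of reach is approached as far as the arm can. A call is refused whole if a number of a shift passes 41.7 or a number of a turn 1, either way. A call with a gripper value outside its range is refused whole. The fingers move at their own pace and stop on an object; "force" is the grip in N (left out, the last holds). Time passes only in rows, so rows that do not move let the fingers close. It gives the time, the measured TCP pose, the force and the opening at its end, in the units of the state.
- bot.observe(): the state, without advancing time (a new reading comes with each control period).
- bot.grab_frame(name): name is "scene" or "side" or "wrist"; returns a dict with "color" (420x560x3 uint8, red, green, blue), "z_map" (420x560 float32, m along the optical axis (not along the pixel's ray), 0 where there is no reading), "K" (3x3 intrinsics, pixels), "cam_to_world" (4x4, takes a point from camera to world coordinates); the wrist camera has in their place "T_tool_cam" (4x4, takes a point from camera to tool coordinates, whose origin is the TCP and whose axes are the flange's). Camera axes: x right, y down, z forward; pixel columns grow to the right and rows downward; lengths in m; the calibration is good to about 2 mm. A picture is of the moment at which its call begins: read the wrist's pose just before it.
- bot.job_done(): hands the job in, once; it reports no verdict.
The state is a dict: "clock": time; "qpos": joint angles; "qd": joint speeds; "joint_efforts": joint torques, N m; "position": TCP position; "tool_rot": TCP orientation; "force": force on the tool from outside, world axes, zero at the start; "moment": the same for the moment, N m; "grip_width": finger opening in m.
Only numpy, scipy, OpenCV 4.12 (cv2) and the standard library are available. Lean on these libraries where they do the work, as an engineer would, in place of code of your own. Each camera call takes 0.05 s, during which the arm holds its last target. There are 200 camera calls.

## Working session

There is one attempt and no reset: what is moved stays moved. The work goes in short steps, Python scripts to look and compute and a tool call to move; the robot and the scene stay as the last step left them, time stands still between calls to the robot, and variables do not carry over. Pictures are saved under pics/ and viewed, about 8 in all and at most 12, crops included, and the job is handed in when it is done.

Besides the shell and the picture viewer there is one more tool, called after "Call:" by a JSON object that holds its "api" and its "payload", one argument or row to a line. carry_out: Moves the arm, as the interface text tells. Its arguments: {"type":"object","properties":{"targets":{"type":"array","items":{"type":"array","items":{"type":"number"}}},"force":{"type":"number"}},"required":["targets"]}

```bash
mkdir -p pics; ls
cat > h.py <<'E'
import numpy as np, cv2
from workcell import bot
def shot(name,fn):
    s=bot.observe(); f=bot.grab_frame(name)
    cv2.imwrite(f'pics/{fn}.png',f['color'][:,:,::-1])
    np.savez(f'pics/{fn}.npz',**{k:v for k,v in f.items()},pos=s['position'],rot=s['tool_rot'])
    return f
def load(fn): return np.load(f'pics/{fn}.npz')
def world(d):
    z=d['z_map']; K=d['K']; v,u=np.mgrid[:z.shape[0],:z.shape[1]]
    P=np.stack([(u-K[0,2])/K[0,0]*z,(v-K[1,2])/K[1,1]*z,z],-1)
    if 'cam_to_world' in d: T=d['cam_to_world']
    else:
        from scipy.spatial.transform import Rotation as R
        W=np.eye(4); W[:3,:3]=R.from_euler('xyz',d['rot']).as_matrix(); W[:3,3]=d['pos']; T=W@d['T_tool_cam']
    return P@T[:3,:3].T+T[:3,3]
E
python3 - <<'E'
from h import *
print(bot.observe())
for n in('scene','side','wrist'):
    f=shot(n,n+'0'); print(n,f.get('cam_to_world',f.get('T_tool_cam')).round(3).tolist(),f['K'].tolist())
a=cv2.imread('pics/scene0.png');b=cv2.imread('pics/side0.png')
cv2.imwrite('pics/both.png',a)
E
```

```text
pics
{'clock': 0.0, 'qpos': array([-1.36020604,  0.52208572, -0.03636991,  1.59999374,  0.02119421,
        1.02109461, -0.11281317]), 'qd': array([-0.00260403, -0.00017989,  0.00019623, -0.00213165, -0.00053102,
        0.00091623,  0.00059119]), 'joint_efforts': array([ 8.30592962e-04, -9.27125216e+01,  1.98035404e+00, -3.69922256e+01,
        1.78647588e-02,  8.30108591e-03,  2.20663662e-05]), 'position': array([0.1731131 , 0.60019459, 0.23068568]), 'tool_rot': array([-3.14039721e+00,  5.89541606e-05,  2.86081283e+00]), 'force': array([ 0.1487658 ,  0.44135077, -0.67036997]), 'moment': array([-0.00901529, -0.01723833, -0.01118102]), 'grip_width': 0.08515962447534896}
scene [[0.776, -0.421, 0.469, 0.197], [-0.63, -0.493, 0.599, -0.427], [-0.021, -0.761, -0.648, 0.637], [0.0, 0.0, 0.0, 1.0]] [[393.56399711469487, 0.0, 283.52605609022316], [0.0, 393.56399711469487, 216.96303143988405], [0.0, 0.0, 1.0]]
side [[-0.996, -0.063, 0.065, 0.517], [-0.09, 0.59, -0.802, 1.167], [0.012, -0.805, -0.594, 0.892], [0.0, 0.0, 0.0, 1.0]] [[494.3723080750607, 0.0, 282.22706101165517], [0.0, 494.3723080750607, 207.13201373961286], [0.0, 0.0, 1.0]]
wrist [[-0.0, -0.956, -0.293, 0.075], [1.0, -0.0, 0.001, 0.0], [-0.001, -0.293, 0.956, -0.143], [0.0, 0.0, 0.0, 1.0]] [[347.97355873061974, 0.0, 277.2154531064305], [0.0, 347.97355873061974, 209.15816663207494], [0.0, 0.0, 1.0]]
```

View pics/scene0.png

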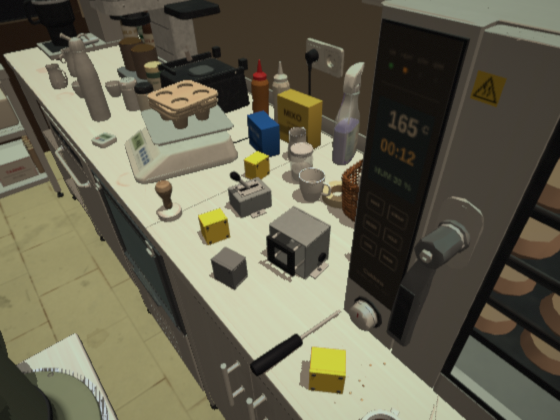

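View pics/side0.png

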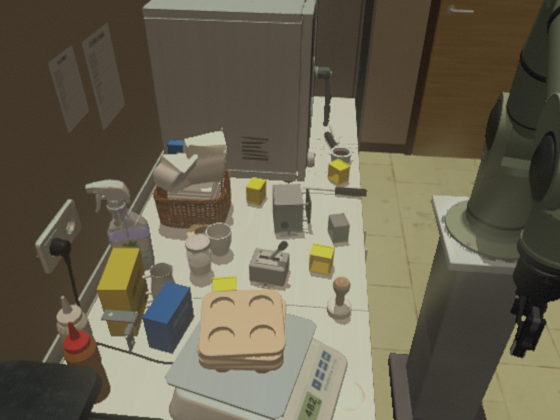

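The scene view shows the isolator at (250,196) with its toggle at (237,178). The junction box is at (300,240) with its seal frame at (282,257), and the grey cover is at (229,267). The yellow decoys are at (214,226), (257,165) and (327,368), the tamper at (166,200), the screwdriver at (295,345) and the cup at (311,184).

Run:
```python
from h import *
d=load('scene0'); P=world(d)
c=d['color'][160:300,150:350,::-1]; cv2.imwrite('pics/c1.png',cv2.resize(c,None,fx=4,fy=4,interpolation=cv2.INTER_CUBIC))
def box(name,u0,u1,v0,v1,zlo,zhi,src=P):
    q=src[v0:v1,u0:u1].reshape(-1,3); q=q[(q[:,2]>zlo)&(q[:,2]<zhi)]
    r=cv2.minAreaRect((q[:,:2]*1000).astype(np.float32)); print(name,len(q),np.round(r[0],1),np.round(r[1],1),round(r[2],1),'zmax',q[:,2].max().round(3))
box('cover top',208,252,244,290,.05,.07)
box('iso top',225,275,170,218,.048,.062)
box('jb top',262,335,205,278,.093,.108)
box('togg',225,262,165,200,.085,.14)
for n,u,v in(('tip',236,177),('frame',282,258),('table',200,290)): print(n,P[v,u].round(3))
```

```text
cover top 543 [448.3  82. ] [47.2 57.4] 17.3 zmax 0.063
iso top 625 [588.3 249.1] [167.5  92. ] 9.3 zmax 0.062
jb top 1348 [585.5  30.2] [104.4 102.8] 8.9 zmax 0.103
togg 91 [589.3 254.3] [15.5 27.5] 61.4 zmax 0.12
tip [0.585 0.248 0.109]
frame [0.564 0.051 0.005]
table [ 0.38   0.094 -0.   ]
```

View pics/c1.png

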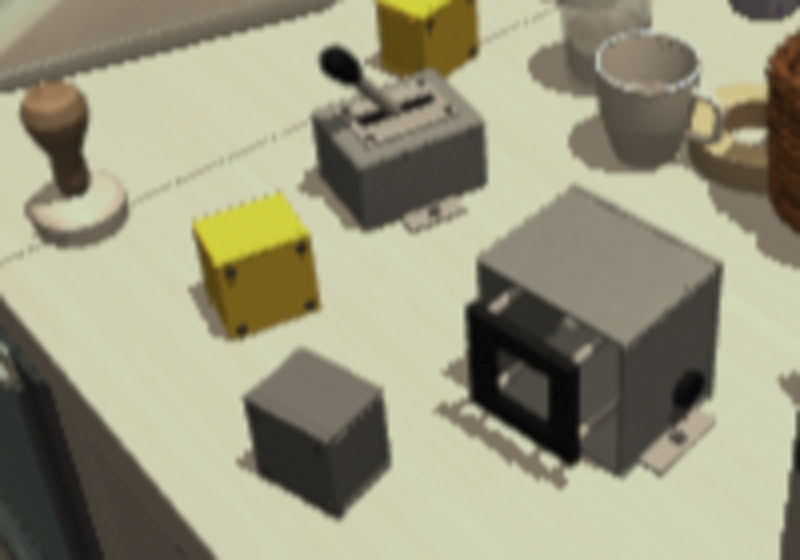

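The crop shows the cover with its closed face and screws facing the robot, and the toggle leaning towards the robot. The seal frame's face spans about crop (470,305) to (578,462), which is image (268,236) to (294,275). I'll refine the isolator, box and frame.

Run:
```python
from h import *
for nm in('scene0','side0'):
    d=load(nm); P=world(d)
    def comp(name,zlo,zhi,xy,rad):
        m=((P[...,2]>zlo)&(P[...,2]<zhi)&(np.hypot(P[...,0]-xy[0],P[...,1]-xy[1])<rad)&(d['z_map']>0)).astype(np.uint8)
        n,l,s,_=cv2.connectedComponentsWithStats(m,connectivity=4); k=1+s[1:,4].argmax()
        q=P[l==k]; r=cv2.minAreaRect((q[:,:2]*1000).astype(np.float32)); print(nm,name,len(q),np.round(r[0],1),np.round(r[1],1),round(r[2],1),'z',np.median(q[:,2]).round(4),q.mean(0).round(4))
    comp('cover',.055,.066,(.448,.082),.06)
    comp('iso',.05,.064,(.61,.245),.065)
    comp('jb',.095,.106,(.59,.03),.09)
    comp('tog',.09,.14,(.59,.25),.04)
    if nm=='scene0':
        m=np.zeros(P.shape[:2],np.uint8); poly=np.array([[474,312],[574,369],[574,453],[474,391]])/4+[150,160]
        cv2.fillPoly(m,[poly.round().astype(int)],1); q=P[m>0]; med=np.median(q[:,0]-.157*q[:,1]*-1)
        n=np.array([np.cos(.155),np.sin(.155),0]); t=q@n; print('front dist hist',np.percentile(t,[5,20,40,50,60,80]).round(4))
        f=q[t<np.percentile(t,15)+.006]; c=f.mean(0); u,s,v=np.linalg.svd(f-c); nn=v[2]*np.sign(v[2,0]); print('face',len(f),c.round(4),nn.round(3),'yaw',np.degrees(np.arctan2(nn[1],nn[0])).round(1), f.min(0).round(3),f.max(0).round(3))
```

```text
scene0 cover 490 [448.4  82. ] [47.2 57.4] 17.1 z 0.0599 [0.4476 0.0797 0.0598]
scene0 iso 594 [621.7 253.8] [72.6 89.6] 82.1 z 0.0563 [0.6178 0.2484 0.0563]
scene0 jb 1324 [596.2  31.7] [ 83.  102.7] 8.5 z 0.0998 [0.5943 0.0283 0.0997]
scene0 tog 85 [588.3 254.8] [15.5 25.3] 61.0 z 0.1095 [0.5871 0.2543 0.108 ]
front dist hist [0.5288 0.5296 0.5303 0.5307 0.5313 0.5485]
face 430 [0.5328 0.0146 0.0633] [ 0.904 -0.011  0.428] yaw -0.7 [ 0.197 -0.427  0.026] [0.544 0.054 0.637]
side0 cover 216 [448.   83.5] [46.3 60.7] 15.1 z 0.0597 [0.4475 0.0856 0.0596]
side0 iso 659 [621.3 257.7] [74.8 89.9] 82.9 z 0.0558 [0.6204 0.2616 0.0559]
side0 jb 607 [594.8  34.1] [ 79.6 109.5] 9.5 z 0.0997 [0.5941 0.0366 0.0997]
side0 tog 85 [589.4 263.2] [24.1 17.3] 5.5 z 0.1097 [0.5883 0.2646 0.1082]
```

```bash
cat >> h.py <<'E'
def togo(x,y,z,yaw):
    from scipy.spatial.transform import Rotation as R
    s=bot.observe(); r=R.from_euler('xyz',s['tool_rot']); g=R.from_euler('xyz',[np.pi,0,yaw])
    print('t',round(s['clock'],2),'pos',s['position'].round(4),'rot',s['tool_rot'].round(4),'F',s['force'].round(1),'w',round(s['grip_width'],4))
    d=np.array([x,y,z])-s['position']
    print('turn units',((r.inv()*g).as_rotvec()/np.radians(6)).round(2),'shift now',(r.inv().apply(d)*1e3).round(1),'shift after turn',(g.inv().apply(d)*1e3).round(1))
E
python3 - <<'E'
from h import *
P=world(load('scene0'))
for n,u,v in(('tamper base',169,212),('tamper top',164,187),('yel',212,217),('screw',270,353)): print(n,P[v,u].round(3))
togo(.535,.268,.23,3.0016)
E
```

```text
tamper base [0.437 0.337 0.024]
tamper top [0.442 0.34  0.096]
yel [0.491 0.213 0.06 ]
screw [ 0.396 -0.124  0.025]
t 0.15 pos [0.1731 0.6003 0.2309] rot [-3.1407  0.      2.8608] F [-0.   1.1  0.5] w 0.0853
turn units [-0.01 -0.   -1.34] shift now [-439.8 -219.     1.1] shift after turn [-404.7 -278.5    0.9]
```

Call:
{"api": "carry_out", "payload": {
  "targets": [
    [0,0,0,0,0,-0.67,255],
    [0,0,0,0,0,-0.67,255],
    [-27,-18.5,0,0,0,0,255],
    [-27,-18.5,0,0,0,0,255],
    [-27,-18.5,0,0,0,0,255]
  ],
  "force": 30
}}

```text
clock: 0.57
position: [0.2462, 0.5332, 0.231]
tool_rot: [-3.141, -0.0, 3.002]
force: [1.5, 0.3, 0.8]
grip_width: 0.0253
```

Call:
{"api": "carry_out", "payload": {
  "targets": [
    [-27,-18.5,0,0,0,0,255],
    [-27,-18.5,0,0,0,0,255],
    [-27,-18.5,0,0,0,0,255],
    [-27,-18.5,0,0,0,0,255],
    [-27,-18.5,0,0,0,0,255]
  ]
}}

```text
clock: 0.98
position: [0.3673, 0.4224, 0.2313]
tool_rot: [-3.141, -0.0, 3.001]
force: [0.7, 1.0, 0.4]
grip_width: -0.0
```

Call:
{"api": "carry_out", "payload": {
  "targets": [
    [-27,-18.5,0,0,0,0,255],
    [-27,-18.5,0,0,0,0,255],
    [-27,-18.5,0,0,0,0,255],
    [-27,-18.5,0,0,0,0,255],
    [-27,-18.5,0,0,0,0,255]
  ]
}}

```text
clock: 1.4
position: [0.488, 0.3119, 0.2312]
tool_rot: [-3.141, -0.0, 3.001]
force: [0.3, 0.7, 0.8]
grip_width: 0.0001
```

Run:
```python
from h import *
togo(.540,.267,.1,3.0016)
shot('side','side1')
```

```text
t 1.4 pos [0.488  0.3119 0.2312] rot [-3.1415e+00 -1.0000e-04  3.0011e+00] F [0.3 0.7 0.8] w 0.0001
turn units [-0. -0. -0.] shift now [-57.8 -37.2 131.2] shift after turn [-57.7 -37.2 131.2]
```

Call:
{"api": "carry_out", "payload": {
  "targets": [
    [-29,-18.5,0,0,0,0,255],
    [-29,-18.5,0,0,0,0,255],
    [0,0,40,0,0,0,255],
    [0,0,40,0,0,0,255],
    [0,0,31,0,0,0,255]
  ]
}}

```text
clock: 1.87
position: [0.5388, 0.2677, 0.1179]
tool_rot: [-3.141, -0.001, 3.0]
force: [0.6, 0.6, -0.9]
grip_width: -0.0
```

Call:
{"api": "carry_out", "payload": {
  "targets": [
    [0,0,20,0,0,0,255],
    [-15,0,0,0,0,0,255],
    [-15,0,0,0,0,0,255],
    [-15,0,0,0,0,0,255],
    [-15,0,0,0,0,0,255]
  ]
}}

```text
clock: 2.28
position: [0.599, 0.2602, 0.0999]
tool_rot: [-3.141, -0.001, 3.001]
force: [-1.2, 0.9, 0.8]
grip_width: -0.0002
```

Call:
{"api": "carry_out", "payload": {
  "targets": [
    [-15,0,0,0,0,0,255],
    [0,0,0,0,0,0,255],
    [0,0,0,0,0,0,255]
  ]
}}

```text
clock: 2.53
position: [0.6135, 0.2577, 0.0998]
tool_rot: [-3.141, -0.001, 3.0]
force: [0.2, -0.1, -0.4]
grip_width: -0.0001
```

Run:
```python
from h import *
togo(.615,.2565,.1,3.0016)
f=shot('side','side2')
cv2.imwrite('pics/c2.png',cv2.resize(f['color'][180:330,200:400,::-1],None,fx=3,fy=3))
```

```text
t 2.53 pos [0.6135 0.2577 0.0998] rot [-3.1411e+00 -6.0000e-04  3.0004e+00] F [ 0.2 -0.1 -0.4] w -0.0001
turn units [-0.   -0.01 -0.01] shift now [-1.7 -1.  -0.2] shift after turn [-1.7 -1.  -0.2]
```

View pics/c2.png

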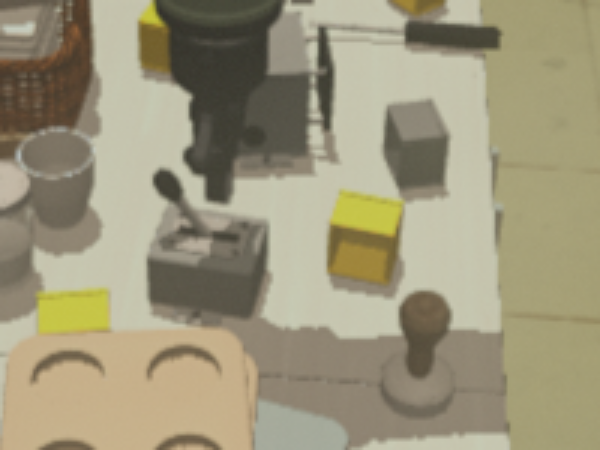

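The crop shows the toggle now leaning away from the robot, so the isolator is off. Next is the cover.

Call:
{"api": "carry_out", "payload": {
  "targets": [
    [0,0,-40,0,0,0,255],
    [0,0,-40,0,0,0,0],
    [0,0,-20,0,0,-0.82,0],
    [0,0,0,0,0,-0.82,0],
    [0,0,0,0,0,-0.82,0]
  ]
}}

```text
clock: 3.0
position: [0.6133, 0.2588, 0.2021]
tool_rot: [3.141, 0.002, -3.019]
force: [-0.1, 0.7, -0.6]
grip_width: 0.0481
```

Call:
{"api": "carry_out", "payload": {
  "targets": [
    [0,0,0,0,0,-0.82,0],
    [0,0,0,0,0,-0.82,0],
    [29.7,-17.3,0,0,0,0,0],
    [29.7,-17.3,0,0,0,0,0],
    [29.7,-17.3,0,0,0,0,0]
  ]
}}

```text
clock: 3.42
position: [0.5408, 0.1824, 0.1999]
tool_rot: [3.142, -0.001, -2.851]
force: [1.1, 0.3, -0.2]
grip_width: 0.0853
```

Call:
{"api": "carry_out", "payload": {
  "targets": [
    [29.7,-17.3,0,0,0,0,0],
    [29.7,-17.3,0,0,0,0,0],
    [29.7,-17.3,0,0,0,0,0],
    [29.7,-17.3,0,0,0,0,0],
    [0,0,0,0,0,0,0]
  ]
}}

```text
clock: 3.83
position: [0.4442, 0.0785, 0.2003]
tool_rot: [-3.14, -0.003, -2.856]
force: [2.1, -0.9, 0.4]
grip_width: 0.0853
```

Run:
```python
from h import *
f=shot('wrist','w1')
d=load('w1'); P=world(d)
for name,zlo,zhi,xy,rad in(('cover',.052,.068,(.448,.082),.055),('jb',.094,.107,(.595,.03),.09)):
    m=((P[...,2]>zlo)&(P[...,2]<zhi)&(np.hypot(P[...,0]-xy[0],P[...,1]-xy[1])<rad)&(d['z_map']>0)).astype(np.uint8)
    n,l,s,_=cv2.connectedComponentsWithStats(m,connectivity=4)
    if n<2: print(name,'none'); continue
    q=P[l==1+s[1:,4].argmax()]; r=cv2.minAreaRect((q[:,:2]*1000).astype(np.float32)); print(name,len(q),np.round(r[0],1),np.round(r[1],1),round(r[2],1),'z',np.median(q[:,2]).round(4))
togo(.448,.0825,.13,3.4296)
```

```text
cover 3474 [448.3  82.8] [46.2 56.1] 16.8 z 0.0599
jb 4547 [591.3  50. ] [79.3 63.7] 9.4 z 0.0998
t 3.88 pos [0.4465 0.0808 0.2007] rot [-3.1410e+00 -5.0000e-04 -2.8546e+00] F [0.9 1.1 0.4] w 0.0855
turn units [-0.01 -0.01 -0.01] shift now [-1.9  1.2 70.7] shift after turn [-1.9  1.2 70.7]
```

View pics/w1.png

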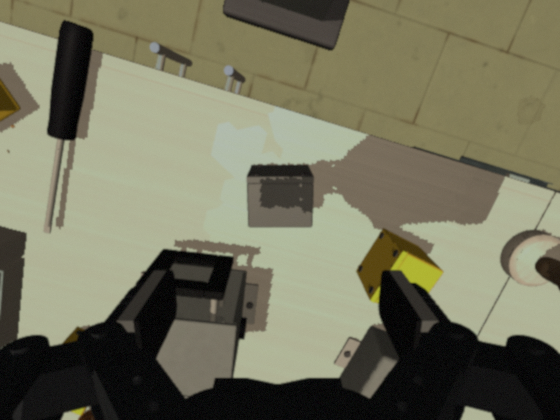

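The wrist view shows the cover centred at (280,196), lined up with the jaws, with the yellow decoy clear at (400,270). I'll descend and grip.

Call:
{"api": "carry_out", "payload": {
  "targets": [
    [-1.8,1.5,35,0,0,0,0],
    [0,0,40,0,0,0,0],
    [0,0,40,0,0,0,0],
    [0,0,40,0,0,0,0],
    [0,0,20,0,0,0,0]
  ]
}}

```text
clock: 4.3
position: [0.4483, 0.0852, 0.0218]
tool_rot: [3.141, -0.003, -2.851]
force: [-0.6, -0.2, -1.3]
grip_width: 0.0858
```

Call:
{"api": "carry_out", "payload": {
  "targets": [
    [0,0,11.5,0,0,0,0],
    [0,0,0,0,0,0,0]
  ]
}}

```text
clock: 4.47
position: [0.4486, 0.0853, 0.0115]
tool_rot: [3.141, -0.004, -2.851]
force: [-1.0, 0.2, 0.3]
grip_width: 0.0856
```

Run:
```python
from h import *
togo(.4483,.0828,.014,3.4346)
```

```text
t 4.47 pos [0.4486 0.0853 0.0115] rot [ 3.1411 -0.0037 -2.8513] F [-1.   0.2  0.3] w 0.0856
turn units [ 0.   -0.04 -0.03] shift now [ 1.  -2.3 -2.5] shift after turn [ 1.  -2.3 -2.5]
```

Call:
{"api": "carry_out", "payload": {
  "targets": [
    [1,-2.3,-2.5,0,0,-0.03,0],
    [0,0,0,0,0,0,255],
    [0,0,0,0,0,0,255],
    [0,0,0,0,0,0,255],
    [0,0,0,0,0,0,255]
  ],
  "force": 50
}}

```text
clock: 4.88
position: [0.4505, 0.0824, 0.0176]
tool_rot: [-3.142, 0.002, -2.85]
force: [-3.1, 0.1, 16.1]
grip_width: 0.0552
```

Call:
{"api": "carry_out", "payload": {
  "targets": [
    [0,0,0,0,0,0,255],
    [0,0,0,0,0,0,255],
    [0,0,0,0,0,0,255]
  ]
}}

```text
clock: 5.13
position: [0.4505, 0.0823, 0.0176]
tool_rot: [-3.142, 0.002, -2.85]
force: [-2.4, -0.7, 15.8]
grip_width: 0.0552
```

Run:
```python
from h import *
togo(.4483,.0828,.039,3.4346)
f=shot('side','side3'); shot('wrist','w3')
for nm,xy in(('side3',(.448,.083)),('w3',(.448,.083))):
    d=load(nm);P=world(d)
    m=((P[...,2]>.052)&(P[...,2]<.068)&(np.hypot(P[...,0]-xy[0],P[...,1]-xy[1])<.045)&(d['z_map']>0)&(d['color'].mean(-1)>40)).astype(np.uint8)
    n,l,s,_=cv2.connectedComponentsWithStats(m,connectivity=4); q=P[l==1+s[1:,4].argmax()]
    r=cv2.minAreaRect((q[:,:2]*1000).astype(np.float32)); print(nm,len(q),np.round(r[0],1),np.round(r[1],1),round(r[2],1),'z',np.median(q[:,2]).round(4))
```

```text
t 5.13 pos [0.4505 0.0823 0.0176] rot [-3.1415e+00  2.0000e-03 -2.8498e+00] F [-2.4 -0.7 15.8] w 0.0552
turn units [-0.    0.02 -0.01] shift now [  1.9   1.1 -21.4] shift after turn [  1.9   1.1 -21.4]
side3 103 [461.9  88.8] [18.3 74.1] 10.8 z 0.0596
w3 18385 [448.8  82.2] [46.  68.9] 16.9 z 0.0599
```

View pics/w3.png

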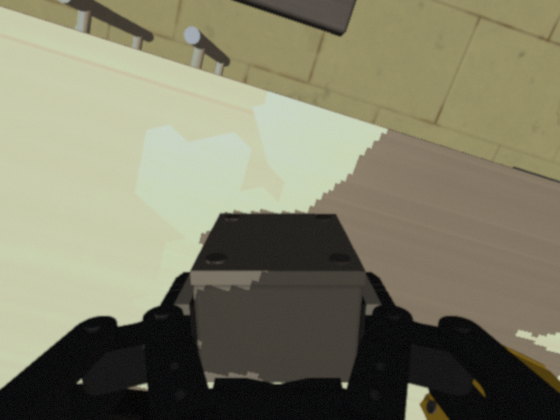

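The cover is gripped at width 55 mm. I'll refine the frame's lateral centre from images already taken while I lift.

Run:
```python
from h import *
for nm in('scene0','w1','side0','side2'):
    d=load(nm);P=world(d)
    for a in(9.0,):
        c,s=np.cos(np.radians(a)),np.sin(np.radians(a)); X=P[...,0]*c+P[...,1]*s; Y=-P[...,0]*s+P[...,1]*c
        for n,m in(('frametop',(P[...,2]>.086)&(P[...,2]<.0935)&(X>.522)&(X<.545)&(abs(Y+.061)<.06)),
                   ('front',(P[...,2]>.022)&(P[...,2]<.0935)&(X>.522)&(X<.538)&(abs(Y+.061)<.06)),
                   ('jbtop',(abs(P[...,2]-.1)<.004)&(X>.54)&(X<.64)&(abs(Y+.061)<.07))):
            if m.sum()>5: print(nm,n,m.sum(),'X',np.percentile(X[m],[1,50,99]).round(4),'Y',np.percentile(Y[m],[1,99]).round(4),'mid',np.percentile(Y[m],[1,99]).mean().round(4))
            if n=='frametop' and m.sum()>30 : 
                lo=m&(X<.534); print('  edge slope', np.polyfit(Y[m],X[m],1).round(3))
```

```text
scene0 frametop 146 X [0.5281 0.532  0.5423] Y [-0.0988 -0.0277] mid -0.0632
  edge slope [-0.014  0.532]
scene0 front 619 X [0.5279 0.5302 0.5372] Y [-0.0989 -0.0274] mid -0.0631
scene0 jbtop 1309 X [0.5534 0.591  0.633 ] Y [-0.1119 -0.0135] mid -0.0627
w1 frametop 558 X [0.5286 0.5314 0.5416] Y [-0.0961 -0.0263] mid -0.0612
  edge slope [0.027 0.533]
w1 front 2384 X [0.5286 0.5297 0.5368] Y [-0.0965 -0.0257] mid -0.0611
w1 jbtop 4526 X [0.5533 0.5838 0.6251] Y [-0.0717 -0.0121] mid -0.0419
side0 frametop 48 X [0.5287 0.5334 0.5388] Y [-0.0983 -0.0241] mid -0.0612
  edge slope [-0.     0.533]
side0 front 155 X [0.5286 0.5345 0.5375] Y [-0.0976 -0.0231] mid -0.0604
side0 jbtop 592 X [0.5536 0.5923 0.6319] Y [-0.1102 -0.0092] mid -0.0597
side2 frametop 48 X [0.5287 0.5333 0.5387] Y [-0.0975 -0.025 ] mid -0.0613
  edge slope [-0.002  0.533]
side2 front 154 X [0.5286 0.5343 0.5373] Y [-0.0975 -0.0233] mid -0.0604
side2 jbtop 249 X [0.5531 0.5694 0.5888] Y [-0.11   -0.0079] mid -0.059
```

Call:
{"api": "carry_out", "payload": {
  "targets": [
    [0,0,-15,0,0,0,255],
    [0,0,-30,0,0,0,255],
    [0,0,-20,0,0,0,255],
    [0,0,0,0,0,0,255]
  ]
}}

```text
clock: 5.57
position: [0.4516, 0.0825, 0.0851]
tool_rot: [-3.141, 0.006, -2.85]
force: [1.9, -0.5, -1.0]
grip_width: 0.056
```

Run:
```python
from h import *
togo(.4483,.0828,.039,3.2987)
shot('wrist','w4'); shot('scene','scene4'); shot('side','side4')
for nm in('w4','scene4'):
    d=load(nm);P=world(d); g=d['color'].mean(-1)
    m=((P[...,2]>.10)&(P[...,2]<.15)&(np.hypot(P[...,0]-.448,P[...,1]-.083)<.045)&(d['z_map']>0))
    q=P[m]; print(nm,m.sum(),np.percentile(q[:,2],[5,25,50,75,95]).round(4))
a=cv2.imread('pics/side4.png')[180:300,260:420]; b=cv2.imread('pics/scene4.png')[200:320,180:340]
cv2.imwrite('pics/c4.png',np.vstack([cv2.resize(x,(720,540))[:,:] for x in(a,b)])[:, :])
cv2.imwrite('pics/c4.png',np.hstack([cv2.resize(x,(400,300)) for x in(a,b)]))
```

```text
t 5.57 pos [0.4516 0.0825 0.0851] rot [-3.1415  0.0056 -2.8501] F [ 1.9 -0.5 -1. ] w 0.056
turn units [0.   0.05 1.28] shift now [ 3.3  1.2 46.1] shift after turn [ 3.2  0.8 46.1]
w4 29966 [0.1084 0.1264 0.1273 0.128  0.1428]
scene4 816 [0.1031 0.1152 0.1251 0.1267 0.1413]
```

View pics/c4.png

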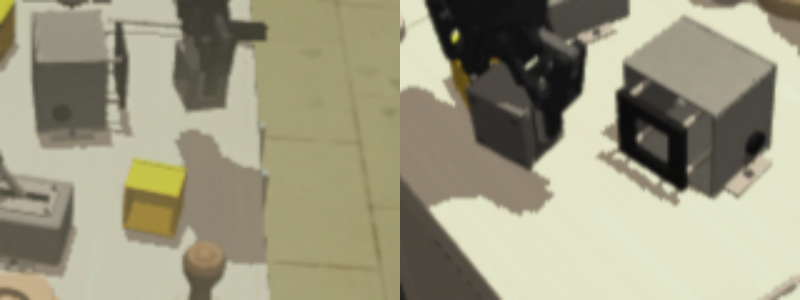

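The crops show the cover lifted level in the jaws, still upright. I'll measure its pose relative to the tool.

Run:
```python
from h import *
from scipy.spatial.transform import Rotation as R
d=load('w4');P=world(d)
r=R.from_euler('xyz',d['rot']); T=(P-d['pos'])@r.as_matrix()   # tool coords
top=(abs(P[...,2]-.1272)<.004)&(np.abs(T[...,1])<.024)&(np.abs(T[...,0])<.03)
q=T[top]; A=np.c_[q[:,:2],np.ones(len(q))]
for _ in range(3):
    c=np.linalg.lstsq(A,q[:,2],rcond=None)[0]; k=abs(q[:,2]-A@c)<.0012; q,A=q[k],A[k]
print('top tool: slope x,y',c.round(4),len(q),'x range',np.percentile(q[:,0],[0.5,99.5]).round(4))
# closed (-x world => +x tool) face
fc=(T[...,2]>-.038)&(T[...,2]<.012)&(np.abs(T[...,1])<.02)&(T[...,0]>.015)&(T[...,0]<.035); q=T[fc]
A=np.c_[q[:,1:],np.ones(len(q))]
for _ in range(3):
    c=np.linalg.lstsq(A,q[:,0],rcond=None)[0]; k=abs(q[:,0]-A@c)<.0015; q,A=q[k],A[k]
print('closed face x = y*%.4f + z*%.4f + %.4f'%tuple(c),len(q),'z range',np.percentile(q[:,2],[1,99]).round(4))
print('tool tilt: z axis',r.as_matrix()[:,2].round(4))
```

```text
top tool: slope x,y [ 0.0008 -0.0013 -0.0423] 15106 x range [-0.0191  0.0241]
closed face x = y*-0.0047 + z*0.0004 + 0.0239 4956 z range [-0.0377  0.011 ]
tool tilt: z axis [ 0.0054  0.0015 -1.    ]
```

Run:
```python
from h import *
togo(.4640,.0109,.043,3.2987)
```

```text
t 5.72 pos [0.4499 0.0821 0.0815] rot [ 3.1416e+00  9.0000e-04 -2.8497e+00] F [-0.5  0.2 -1.9] w 0.0554
turn units [0.   0.01 1.29] shift now [  7.  -72.3  38.4] shift after turn [ -2.8 -72.6  38.5]
```

Call:
{"api": "carry_out", "payload": {
  "targets": [
    [0,0,0,0,0.05,0.64,255],
    [0,0,0,0,0,0.64,255],
    [-0.5,-24,12,0,0,0,255],
    [-0.5,-24,15,0,0,0,255],
    [-0.5,-24,15,0,0,0,255]
  ]
}}

```text
clock: 6.13
position: [0.4621, 0.0107, 0.0381]
tool_rot: [-3.141, -0.006, -2.982]
force: [1.5, 0.0, -2.0]
grip_width: 0.0553
```

Call:
{"api": "carry_out", "payload": {
  "targets": [
    [0,0,0,0,0,0,255],
    [0,0,0,0,0,0,255],
    [0,0,0,0,0,0,255]
  ]
}}

```text
clock: 6.38
position: [0.4619, 0.0115, 0.0388]
tool_rot: [-3.141, -0.006, -2.984]
force: [-0.7, 0.4, -1.8]
grip_width: 0.0558
```

Run:
```python
from h import *
togo(.4640,.0109,.043,3.2987)
```

```text
t 6.38 pos [0.4619 0.0115 0.0388] rot [-3.1413 -0.0064 -2.9838] F [-0.7  0.4 -1.8] w 0.0558
turn units [-0.   -0.06  0.01] shift now [-1.9 -0.9 -4.2] shift after turn [-2.  -0.9 -4.2]
```

Call:
{"api": "carry_out", "payload": {
  "targets": [
    [-2,-0.9,-4.0,0,-0.06,0,255],
    [-15,0,0,0,0,0,255],
    [-15,0,0,0,0,0,255],
    [0,0,0,0,0,0,255],
    [0,0,0,0,0,0,255]
  ]
}}

```text
clock: 6.8
position: [0.4946, 0.0162, 0.0438]
tool_rot: [-3.141, 0.002, -2.982]
force: [-1.6, 0.1, -1.2]
grip_width: 0.0555
```

Run:
```python
from h import *
from scipy.spatial.transform import Rotation as R
shot('wrist','w5'); shot('side','side5'); f=shot('scene','scene5')
togo(.5217,.0200,.0427,3.2987)
d=load('w5');P=world(d); print('wristpos',d['pos'].round(4))
c,s=np.cos(np.radians(9)),np.sin(np.radians(9))
T=(P-d['pos'])@R.from_euler('xyz',d['rot']).as_matrix()
top=(abs(T[...,2]+.0423)<.006)&(np.abs(T[...,1])<.022)&(np.abs(T[...,0])<.03)
print('top z world',np.median(P[top][:,2]).round(4),'tool z',np.median(T[top][:,2]).round(4))
for nm in('side5','scene5'):
    d=load(nm);P=world(d); X=P[...,0]*c+P[...,1]*s; Y=-P[...,0]*s+P[...,1]*c
    m=(P[...,2]>.022)&(P[...,2]<.0935)&(X>.522)&(X<.538)&(abs(Y+.061)<.05); print(nm,'frame',m.sum(),np.percentile(X[m],[2,50]).round(4),np.percentile(Y[m],[1,99]).round(4))
    m=(P[...,2]>.027)&(P[...,2]<.083)&(X>.45)&(X<.52)&(abs(Y+.061)<.05); 
    if m.sum(): print('  coverish',m.sum(),np.percentile(X[m],[1,99]).round(4),np.percentile(Y[m],[1,99]).round(4),np.percentile(P[m][:,2],[1,99]).round(4))
a=cv2.imread('pics/side5.png')[165:265,270:400]; b=cv2.imread('pics/scene5.png')[200:300,205:335]
cv2.imwrite('pics/c5.png',np.hstack([cv2.resize(x,(400,308),interpolation=cv2.INTER_CUBIC) for x in(a,b)]))
```

```text
t 6.95 pos [0.4935 0.0156 0.0435] rot [-3.1411e+00  8.0000e-04 -2.9831e+00] F [ 0.6 -0.1 -1.9] w 0.0555
turn units [-0.    0.01  0.01] shift now [-28.5  -0.1   0.9] shift after turn [-28.5  -0.    0.8]
wristpos [0.4946 0.0162 0.0438]
top z world 0.086 tool z -0.0422
side5 frame 149 [0.5289 0.5346] [-0.0977 -0.0225]
  coverish 264 [0.4657 0.5103] [-0.0872 -0.0176] [0.0286 0.0823]
scene5 frame 100 [0.5282 0.5308] [-0.0992 -0.0423]
  coverish 595 [0.4645 0.5004] [-0.1029 -0.0327] [0.028  0.0826]
```

View pics/c5.png

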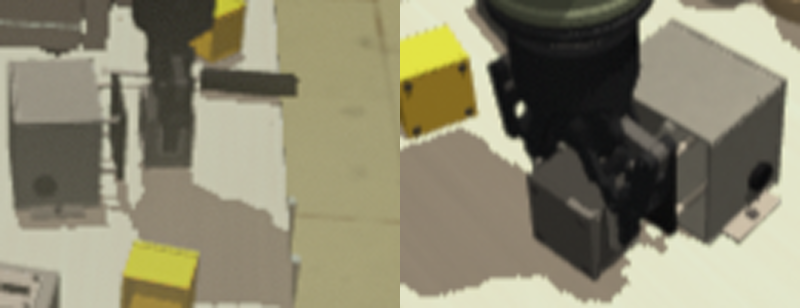

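The crops show the rim facing the frame about 19 mm away, square and level with it. I'll advance in steps and watch the force.

Call:
{"api": "carry_out", "payload": {
  "targets": [
    [-8,0,0.7,0,0,0.01,255],
    [-7,0,0,0,0,0,255],
    [0,0,0,0,0,0,255],
    [0,0,0,0,0,0,255]
  ]
}}

```text
clock: 7.28
position: [0.5093, 0.0178, 0.0426]
tool_rot: [-3.141, 0.001, -2.985]
force: [0.0, 0.1, -1.9]
grip_width: 0.0552
```

Call:
{"api": "carry_out", "payload": {
  "targets": [
    [-3,0,0,0,0,0,255],
    [-3,0,0,0,0,0,255],
    [-3,0,0,0,0,0,255],
    [0,0,0,0,0,0,255],
    [0,0,0,0,0,0,255]
  ]
}}

```text
clock: 7.7
position: [0.5175, 0.019, 0.0425]
tool_rot: [-3.141, 0.0, -2.985]
force: [-4.3, -0.5, -1.4]
grip_width: 0.0554
```

```bash
cat >> h.py <<'E'
def fr(fn):
    d=load(fn);P=world(d);c,s=np.cos(np.radians(9)),np.sin(np.radians(9)); X=P[...,0]*c+P[...,1]*s; Y=-P[...,0]*s+P[...,1]*c
    m=(P[...,2]>.085)&(P[...,2]<.0935)&(X>.522)&(X<.551)&(abs(Y+.061)<.045)
    if m.sum(): print(fn,'frame top X',m.sum(),np.percentile(X[m],[2,50,98]).round(4),'Y',np.percentile(Y[m],[1,99]).round(4))
E
python3 - <<'E'
from h import *
F=[]
for i in range(4):
    shot('side','side6'); s=bot.observe(); F.append(s['force'])
print('F',np.mean(F,0).round(2),np.round(F,1).tolist())
fr('side5'); fr('side6'); togo(.5217,.0200,.0427,3.2987)
E
```

```text
F [-3.78 -0.88 -2.71] [[-4.1, -1.1, -1.8], [-3.5, -0.6, -2.2], [-4.3, -1.0, -3.8], [-3.2, -0.9, -3.1]]
side5 frame top X 56 [0.5291 0.5337 0.548 ] Y [-0.0978 -0.0249]
side6 frame top X 80 [0.5241 0.5374 0.5466] Y [-0.1012 -0.0211]
t 7.9 pos [0.5174 0.019  0.0426] rot [-3.1410e+00  4.0000e-04 -2.9847e+00] F [-3.2 -0.9 -3.1] w 0.0557
turn units [-0.01  0.   -0.  ] shift now [-4.4  0.3 -0.1] shift after turn [-4.4  0.3 -0.1]
```

Call:
{"api": "carry_out", "payload": {
  "targets": [
    [-2.4,0.2,0,0,0,0,255],
    [-2.4,0,0,0,0,0,255],
    [0,0,0,0,0,0,255],
    [0,0,0,0,0,0,255],
    [0,0,0,0,0,0,255]
  ]
}}

```text
clock: 8.32
position: [0.5218, 0.0198, 0.0425]
tool_rot: [-3.141, -0.0, -2.985]
force: [-6.5, -2.6, -1.1]
grip_width: 0.0554
```

Run:
```python
from h import *
F=[]
for i in range(8):
    shot(('side','scene','wrist','side')[i%4],('side7','scene7','w7','side7')[i%4]); s=bot.observe(); F.append(s['force'])
F=np.array(F); print('F',F.mean(0).round(2),F.std(0).round(2),'along push',-(F.mean(0)@[.9877,.1564,0]).round(2))
fr('side7'); togo(.5217,.0200,.0427,3.2987)
from scipy.spatial.transform import Rotation as R
d=load('w7');P=world(d);T=(P-d['pos'])@R.from_euler('xyz',d['rot']).as_matrix()
fc=(T[...,2]>-.038)&(T[...,2]<.005)&(np.abs(T[...,1])<.02)&(T[...,0]>.015)&(T[...,0]<.035); q=T[fc]
A=np.c_[q[:,1:],np.ones(len(q))]
for _ in range(3):
    c=np.linalg.lstsq(A,q[:,0],rcond=None)[0]; k=abs(q[:,0]-A@c)<.0015; q,A=q[k],A[k]
print('closed face',c.round(4))
top=(abs(T[...,2]+.0423)<.006)&(np.abs(T[...,1])<.022)&(np.abs(T[...,0])<.03); print('top',np.median(P[top][:,2]).round(4))
a=cv2.imread('pics/side7.png')[165:290,230:400]; b=cv2.imread('pics/scene7.png')[165:290,205:375]
cv2.imwrite('pics/c7.png',np.hstack([cv2.resize(x,(400,294),interpolation=cv2.INTER_CUBIC) for x in(a,b)]))
```

```text
F [-6.52 -2.23 -0.88] [0.4  0.54 0.26] along push 6.79
side7 frame top X 72 [0.5287 0.5418 0.5486] Y [-0.0951 -0.0259]
t 8.72 pos [0.5218 0.0197 0.0425] rot [-3.1409e+00 -3.0000e-04 -2.9848e+00] F [-6.1 -3.1 -1.1] w 0.0558
turn units [-0.01 -0.   -0.  ] shift now [ 0.1  0.3 -0.2] shift after turn [ 0.1  0.3 -0.2]
closed face [-0.0042 -0.0013  0.024 ]
top 0.0847
```

View pics/c7.png

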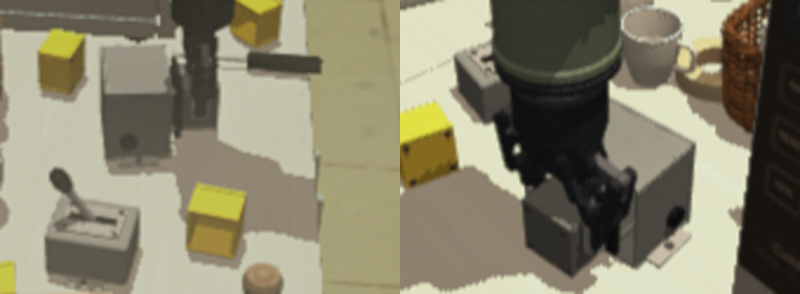

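The push reads 6.8 N and the cover is square and level. The toggle is still off at crop (75,190). I'm handing the job in.

Run:
```python
from h import *
print(bot.job_done())
```

```text
the job is handed in; nothing more can be done
None
```

I flipped the isolator's toggle away from the robot first, and the later side views still show it off. Then I gripped the grey cover by its flat sides, lifted it and pressed its rim on the seal frame. I handed in at about 8.7 s, still gripping and pressing.

- **Push:** the last readings averaged 6.8 N along the push axis, with about 1.2 N sideways. From the tool's position the frame is about 10 mm in, half its travel. The camera could not confirm that depth, because the fingers hid most of the frame.
- **Fit:** the cover's angle is within about 0.3° of the tool's, and the tool was aligned to the box's measured 9° yaw. Its underside is about 25 mm above the worktop.
- **Centring:** the sideways centring is good to about 1–2 mm, since the cameras put the frame's centre up to 2 mm apart.
- **During the grip:** as the fingers closed they pushed the cover onto the worktop with about 16 N; this went away when I lifted it.
- **Other items:** the screwdriver, tamper, cup and yellow blocks were never touched.

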